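Pack and wedge a tube block tight in its carrier

TASK

The aluminium tube block sits loose in its carrier: take up the gap between the block and the sloped stop by standing blue spacer plates from the caddy upright on the rail against the block, as many as it takes until what is left suits the orange wedge (any spacers not needed stay in the caddy). Then slide the wedge down between the sloped stop and the last spacer, flat face to the spacer, until you feel the whole row go tight against the end wall before the wedge reaches the rail. Finish while still gripping the wedge and pressing it down firmly, so that the row stays clamped; leave the bottle, dish, timer and pen alone.

Things in the scene. Friction and masses are not known exactly. Their poses are not given: they have to be found in the camera images.
- carrier: grey base plate, fixed, 90 (x) x 186 (y) x 8 mm, carrying a raised aluminium rail 30 mm wide (x) that runs along y with its top 20 mm above the origin. Origin on the bench under the middle of the rail's width. Along the rail from +y to -y stand: end wall, tube block, the gap, sloped stop.
- end_wall: grey wall at the +y end of the carrier, fixed to it, 70 mm wide (x), top 78 mm above the bench. Origin in the plane of its inner face (which looks to carrier -y), 80 mm along +y from the carrier's origin; axes as the carrier's.
- block_mid (a point): centre of the aluminium tube block with nine dark wells, 70 (x) x 80 (y) x 58 (z) mm, 0.5 kg, loose, standing on the rail up to 3 mm short of the end wall; axes as the carrier's. It slides along the rail when pushed with a few N; a steady push of 10 to 20 N on the wedge clamps the row well.
- stop: steel stop, fixed on the rail, 70 mm wide (x), 62 mm high. Origin at the foot of its sloping face, on the rail's top, mid-width; axes as the carrier's. The face looks to +y and leans back: at height z above the rail it lies at y = -0.4 z. It stands anywhere such that, with the block against the end wall, 20 to 38 mm are free at rail level between this foot and the block.
- caddy: white block, fixed, 66 (x) x 126 (y) x 30 (z) mm, origin at the centre of its underside, with three slots at y = -40, 0, +40 mm, 22 mm deep, each holding a spacer upright, thickness along y. In the gap the spacers' tabs come to stand 12 mm apart, so wide fingers should take the second spacer's tab off-centre, towards the stop.
- spacer_1_mid (a point): centre of a blue spacer plate, 105 mm high, 36 wide (x), 50 g, loose, upright in its caddy slot, foot 8 mm above the bench. The lower 55 mm is 12 mm thick (y); above that a tab 5 mm thick and 36 wide, centred. Grip the tab across its width, high enough that the fingertips clear the stop (62 mm above the rail). Three alike.
- spacer_2_mid (a point): centre of a blue spacer plate, 105 mm high, 36 wide (x), 50 g, loose, upright in its caddy slot, foot 8 mm above the bench. The lower 55 mm is 12 mm thick (y); above that a tab 5 mm thick and 36 wide, centred. Grip the tab across its width, high enough that the fingertips clear the stop (62 mm above the rail). Three alike.
- spacer_3_mid (a point): centre of a blue spacer plate, 105 mm high, 36 wide (x), 50 g, loose, upright in its caddy slot, foot 8 mm above the bench. The lower 55 mm is 12 mm thick (y); above that a tab 5 mm thick and 36 wide, centred. Grip the tab across its width, high enough that the fingertips clear the stop (62 mm above the rail). Three alike.
- wedge_mid (a point): orange wedge, 105 mm high, 36 wide (x), 80 g, standing; point 52.5 mm above its foot, mid-width. Flat upright face to +y, 10 mm from the point; sloping face to -y, thickness 17 mm at the foot plus 0.4 per mm of height (to 45 mm), matching the stop's. Above 50 mm a handle 36 x 12 mm, centred on the point: grip across the 36. Fits 2 to 15 mm of gap left at rail level; with more it hits the rail.
- bottle_amber: small brown bottle with a black cap, 46 mm wide, 88 mm high, bystander
- petri_c: round clear dish, 60 mm wide, 14 mm high, bystander
- lab_timer: white timer with three keys, 62 x 68 x 19 mm, bystander
- marker_red: white pen with a red cap, 135 mm long, lying, bystander
There are look-alikes about, which are no part of the job. Of the things that look like the part that bears wedge_mid, the middle-sized one is meant.

How it is judged:
By the outcome, as a careful person would: the job done as asked, in the order asked, and still so for the second after the job is handed in, while the arm keeps its last pose, push and grip.
It also fails if it takes over 64 s, if anything falls off the work surface, if the arm or the gripper's body presses on something with over 40 N, if the wrist force passes 120 N, or if a joint passes its speed limit or range.

ROBOT

A 6-joint arm with a two-finger parallel gripper is mounted at the origin on a cart in front of the work surface, level with it; the furniture and walls round the work are solid. World frame = base frame: x ahead of the robot, y to its left, z up, the work surface at z = 0. Lengths are in m, angles in degrees, forces in N, time in s.
With the tool pointing down it reaches from about 0.3 to 0.875 m from the base axis. Payload 4.2 kg.
Tool frame: the origin (TCP) lies at the very end of the fingers, on their centre line; the grasp point (between the pads) lies behind it (bot.grip_depth is the z of the grasp point in the tool frame, in m); z points along the fingers, y is the line along which they close (so a half turn about z gives the same grasp; the last joint's range is limited). The gripper opens to 85 mm and grips with 20 to 120 N. Pads are 22 mm wide; open, the fingers measure 114 mm over their backs; the gripper's body (76 mm by 85 mm) begins 54 mm behind the grasp point. The pads swing forward as they close: fully open they stand 13 mm farther back than shut.
Start: joints at [-75.86, 18.312, 89.639, -0, 72.044, -1.146], TCP at [0.152, -0.555, 0.192] pointing down, gripper open.
Joint ranges: [-177.97, 177.97], [-48.28, 115.42], [12.27, 149.76], [-77.06, 257.06], [2.81, 150.46], [-146.56, 146.56]. Speed limits (degrees/s): [147.25, 147.25, 180, 180, 180, 180].

INTERFACE

Orientations are given as [roll, pitch, yaw] about the fixed x, y, z axes, in that order (R = Rz(yaw) Ry(pitch) Rx(roll)).
In Python, from rig import bot, imaging gives the robot as it stands. The module is installed in compiled form; this text tells all that it offers.
- The arm moves only by the tool servo_tool, never from a script. Its arguments are lists of equal length, an entry for each row: "twist": the turn, a rotation vector about the tool's x, y, z in degrees, a list of three; "dp": the shift along the tool's x, y, z in m, a list of three; "hand": the opening, from -1 (shut) to 1 (fully open). A call has 1 to 12 rows; each row is the pose to reach, as a shift and turn from the pose commanded when the call began, along the tool's axes at that moment; what a row does not reach only later rows make up. A row lasts 1/12 s, in which the tool goes at most 41.7 mm and 7.16 degrees, less where a joint would pass 70% of its speed; a pose out of reach is approached as far as the arm can. A call with a gripper value outside its range is refused whole. The fingers move at their own pace and stop on an object; "newtons" is the grip in N (left out, the last holds). Time passes only in rows, so rows that repeat a pose let the fingers close. It gives the time, the measured TCP pose, the force, the opening and the grip force at its end, in the units of the state.
- bot.sense(): the state, without advancing time (a new reading comes with each control period).
- imaging.camera(name): name is "scene" or "top" or "wrist"; returns a dict with "pixels" (480x640x3 uint8, red, green, blue), "camera_matrix" (3x3 intrinsics, pixels), "pose" (4x4, takes a point from camera to world coordinates); the wrist camera has in their place "mount" (4x4, takes a point from camera to tool coordinates, whose origin is the TCP and whose axes are the flange's). Camera axes: x right, y down, z forward; pixel columns grow to the right and rows downward; lengths in m; the calibration is good to about 2 mm. A picture is of the moment at which its call begins: read the wrist's pose just before it. There is no depth.
- bot.job_done(): hands the job in; it is judged then, once.
The state is a dict: "clock": time; "joint_positions": joint angles; "joint_velocities": joint speeds; "effort": joint torques, N m; "tool_pos": TCP position; "ee_rot": TCP orientation; "ft_force": force on the tool from outside, world axes, zero at the start; "torque": the same for the moment, N m; "opening": opening from 0.0 (shut) to 1.0 (fully open); "grip_force": force on a finger pad.
Only numpy, scipy, OpenCV 4.12 (cv2) and the standard library are available. Lean on these libraries where they do the work, as an engineer would, in place of code of your own. Each camera call takes 0.05 s, during which the arm holds its last target. There are 200 camera calls.

## Working session

There is one attempt and no reset: what is moved stays moved. The work goes in short steps, Python scripts to look and compute and a tool call to move; the robot and the scene stay as the last step left them, time stands still between calls to the robot, and variables do not carry over. Pictures are saved under pics/ and viewed, at most 10 in all, crops included, and the job is handed in when it is done.

Besides the shell and the picture viewer there is one more tool, called after "Request:" as a command line: name --argument value ..., lists and objects as JSON in quotes. servo_tool: Moves the arm, as the interface text tells. Its arguments: {"type":"object","properties":{"twist":{"type":"array","items":{"type":"array","items":{"type":"number"}}},"dp":{"type":"array","items":{"type":"array","items":{"type":"number"}}},"hand":{"type":"array","items":{"type":"number"}},"newtons":{"type":"number"}},"required":["twist","dp","hand"]}

```bash
mkdir -p pics
python3 - <<'E'
from rig import bot, imaging
import cv2, numpy as np, pickle
s=bot.sense(); print(s, bot.grip_depth)
d={}
for n in ("scene","top","wrist"):
    c=imaging.camera(n); d[n]=c
    cv2.imwrite(f"pics/{n}0.png",c["pixels"][:,:,::-1])
    print(n,c["camera_matrix"].round(1).tolist(),c.get("pose",c.get("mount")).round(3).tolist())
pickle.dump(d,open("c0.pkl","wb"))
E
```

```text
{'clock': 0.0, 'joint_positions': array([-7.58571597e+01,  1.83530390e+01,  8.97072212e+01,  9.33067893e-04,
        7.20413043e+01, -1.14642292e+00]), 'joint_velocities': array([ 0.0668541 ,  0.00053232,  0.11462132, -0.03653808, -0.0233215 ,
       -0.03085657]), 'effort': array([-1.89078532e-04, -4.15525532e+01, -2.34162658e+01,  7.06621449e-05,
        8.24325340e-03, -1.31221310e-05]), 'tool_pos': array([ 0.15149333, -0.55412908,  0.19106276]), 'ee_rot': array([-1.79898474e+02, -2.91897108e-03,  1.52889722e+01]), 'ft_force': array([ 0.06209324,  0.12598116, -0.67821779]), 'torque': array([-0.00684502,  0.05097759, -0.03503786]), 'grip_force': 0.0, 'opening': 1.0002918195907335} -0.0187
scene [[513.4, 0.0, 316.3], [0.0, 513.4, 241.3], [0.0, 0.0, 1.0]] [[-0.773, -0.395, 0.497, -0.036], [-0.635, 0.465, -0.617, 0.744], [0.012, -0.793, -0.61, 0.787], [0.0, 0.0, 0.0, 1.0]]
top [[455.4, 0.0, 314.7], [0.0, 455.4, 238.3], [0.0, 0.0, 1.0]] [[0.007, -0.999, 0.044, 0.492], [-1.0, -0.006, 0.018, -0.004], [-0.018, -0.044, -0.999, 1.282], [0.0, 0.0, 0.0, 1.0]]
wrist [[407.0, 0.0, 313.7], [0.0, 407.0, 236.0], [0.0, 0.0, 1.0]] [[-0.0, -0.954, -0.3, 0.077], [1.0, -0.0, -0.0, -0.0], [0.0, -0.3, 0.954, -0.182], [0.0, 0.0, 0.0, 1.0]]
```

View pics/scene0.png

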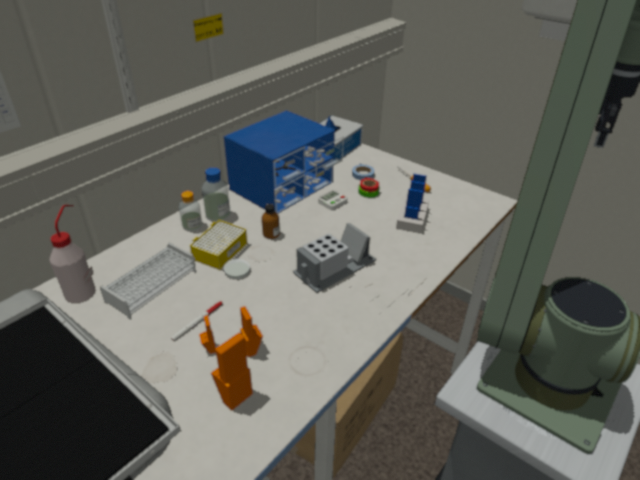

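View pics/top0.png

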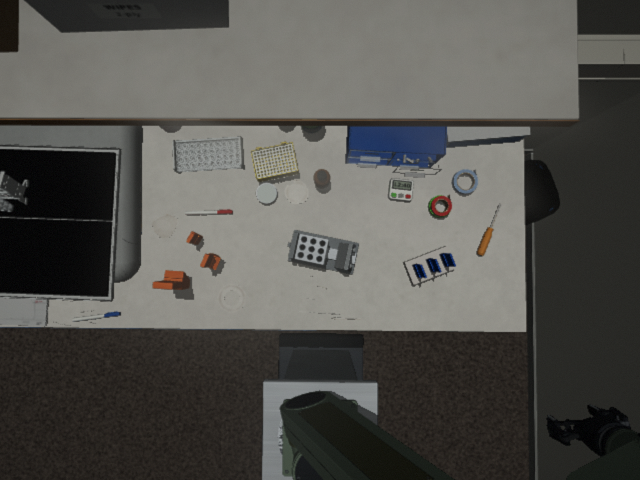

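The top view shows the carrier at about (323,252), the caddy at (430,265), and orange wedges at (193,239), (210,262) and (173,281). The scene view shows the same things, with the wedges near (235,360). Next I'll enlarge these areas.

Run:
```python
import cv2, numpy as np
t=cv2.imread("pics/top0.png"); s=cv2.imread("pics/scene0.png")
def cr(im,x,y,w,h,k): return cv2.resize(im[y:y+h,x:x+w],None,fx=k,fy=k,interpolation=cv2.INTER_CUBIC)
a=np.hstack([cr(t,280,220,88,60,4.5)[:270,:396],cr(t,395,240,66,50,5.4)[:270,:356]])
b=np.hstack([cr(t,145,222,90,75,4.0)[:300,:360],cr(s,195,300,80,110,2.7)[:297][:,:216]]) if 0 else None
b1=cr(t,145,225,90,75,4.0); b2=cr(s,185,300,98,75,4.0)
b2=cr(s,185,300,110,115,2.6)
H=300; b2=b2[:H-1]; b2=np.pad(b2,((0,H-b2.shape[0]),(0,0),(0,0)))
b=np.hstack([b1,b2]); W=760
p=lambda m:np.pad(m,((0,0),(0,W-m.shape[1]),(0,0)))
cv2.imwrite("pics/crops.png",np.vstack([p(a),p(b)]))
```

```text
(no output)
```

View pics/crops.png

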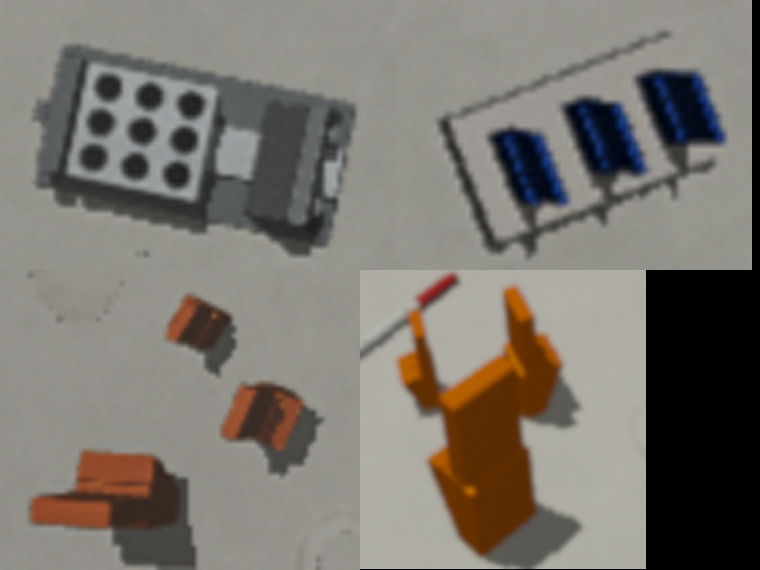

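Close up, the carrier has yaw of about -10°, with its end wall to the left. The caddy's slot axis is at about +19°. The middle-sized wedge is the one at crop (262,415), which is top-view pixel (210,262). I'll move over the caddy for a wrist view.

Request:
servo_tool --twist '[[0,0,-86],[0,0,-86],[0,0,-86],[0,0,-86],[0,0,-86],[0,0,-86],[0,0,-86],[0,0,-86],[0,0,-86],[0,0,-86],[0,0,-86],[0,0,-86]]' --dp '[[0.364,-0.165,-0.05],[0.364,-0.165,-0.05],[0.364,-0.165,-0.05],[0.364,-0.165,-0.05],[0.364,-0.165,-0.05],[0.364,-0.165,-0.05],[0.364,-0.165,-0.05],[0.364,-0.165,-0.05],[0.364,-0.165,-0.05],[0.364,-0.165,-0.05],[0.364,-0.165,-0.05],[0.364,-0.165,-0.05]]' --hand '[1,1,1,1,1,1,1,1,1,1,1,1]'

```text
clock: 1.15
tool_pos: [0.4606, -0.298, 0.2417]
ee_rot: [-180.0, -0.0, 101.8]
ft_force: [-0.6, 1.1, 0.2]
opening: 0.999
grip_force: 0.0
```

Request:
servo_tool --twist '[[0,0,-7.7],[0,0,-7.7],[0,0,-7.7],[0,0,-7.7]]' --dp '[[0,0,0],[0,0,0],[0,0,0],[0,0,0]]' --hand '[1,1,1,1]'

```text
clock: 1.48
tool_pos: [0.459, -0.2995, 0.2418]
ee_rot: [-180.0, -0.0, 108.8]
ft_force: [-0.2, -0.4, 0.6]
opening: 1.001
grip_force: 0.0
```

```bash
cat > h.py <<'E'
import numpy as np, cv2, pickle
from scipy.spatial.transform import Rotation as R
from rig import bot, imaging
def tool(s):
    T=np.eye(4); T[:3,:3]=R.from_euler('xyz',s["ee_rot"],degrees=True).as_matrix(); T[:3,3]=s["tool_pos"]; return T
def snap(name,fn):
    s=bot.sense(); c=imaging.camera(name)
    P=c["pose"] if "pose" in c else tool(s)@c["mount"]
    d=dict(im=c["pixels"],K=c["camera_matrix"],P=P); pickle.dump(d,open(fn+".pkl","wb")); cv2.imwrite(f"pics/{fn}.png",c["pixels"][:,:,::-1]); return d
def load(fn): return pickle.load(open(fn+".pkl","rb"))
def ray(d,uv,z):
    uv=np.atleast_2d(np.array(uv,float)); r=np.c_[uv,np.ones(len(uv))]@np.linalg.inv(d["K"]).T@d["P"][:3,:3].T
    o=d["P"][:3,3]; return o+r*((z-o[2])/r[:,2])[:,None]
def proj(d,p):
    p=(np.atleast_2d(p)-d["P"][:3,3])@d["P"][:3,:3]@d["K"].T; return p[:,:2]/p[:,2:]
def delta(target,yaw):
    s=bot.sense(); T=tool(s); dp=T[:3,:3].T@(np.array(target)-T[:3,3])
    tw=(T[:3,:3].T@(R.from_euler('xyz',[180,0,yaw],degrees=True).as_matrix())); tw=R.from_matrix(tw).as_rotvec(degrees=True)
    print("pos",s["tool_pos"].round(4),"rot",s["ee_rot"].round(2),"F",s["ft_force"].round(1),"t",round(s["clock"],2),"| dp",dp.round(4),"tw",tw.round(2))
E
python3 - <<'E'
from h import *
d=snap("wrist","w1"); print(bot.sense()["tool_pos"],bot.sense()["ee_rot"],bot.sense()["clock"])
E
```

```text
[ 0.45902589 -0.29963206  0.24181259] [-1.79989368e+02 -6.23620911e-03  1.08794129e+02] 1.5333
```

View pics/w1.png

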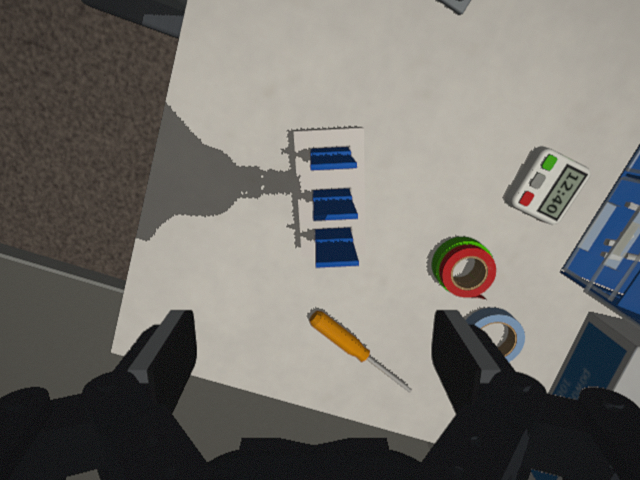

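The wrist view shows the three spacers standing at (333,157), (335,203) and (337,247), nearly square to the tool. I'll measure their top edges and the caddy outline.

Run:
```python
from h import *
d=load("w1"); im=d["im"].astype(int)
m=((im[...,2]>im[...,0]+35)&(im[...,2]>im[...,1]+25)).astype(np.uint8)
m[:,:290]=0; m[:,380:]=0; m[280:]=0
n,l,st,c=cv2.connectedComponentsWithStats(m)
T=[]
for i in range(1,n):
    if st[i,4]<100: continue
    q=np.argwhere(l==i)[:,::-1]
    x0,w=st[i,0],st[i,2]
    cols=np.arange(x0+6,x0+w-6); bot_=np.array([q[q[:,0]==x,1].max()+.5 for x in cols])
    k,b=np.polyfit(cols,bot_,1)
    # edges at the lower rows
    ym=int(np.median(bot_)); r=q[(q[:,1]<=ym-1)&(q[:,1]>=ym-4)]
    xl=r[:,0].min()-.5; xr=r[:,0].max()+.5
    P=ray(d,[[xl,k*xl+b],[xr,k*xr+b]],.113)
    v=P[1]-P[0]; yaw=np.degrees(np.arctan2(v[1],v[0])); n_=np.array([-v[1],v[0]])[:2]/np.linalg.norm(v[:2])
    print(st[i],"uv",xl,xr,ym,"len",np.linalg.norm(v).round(4),"yaw x",yaw.round(2),"mid",(P.mean(0)[:2]).round(4),"centre",(P.mean(0)[:2]+n_*0.0025).round(4))
    T.append(P.mean(0)[:2]+n_*0.0025)
T=np.array(T); v=T[0]-T[-1]; print("row dir",np.degrees(np.arctan2(v[1],v[0])),np.linalg.norm(v),np.diff(T,axis=0))
dt=snap("top","t1")
print("proj of tops in top cam",proj(dt,np.c_[T,np.full(len(T),.113)]).round(1))
```

```text
[310 148  47  22 822] uv 309.5 356.5 168 len 0.0358 yaw x 21.62 mid [ 0.4626 -0.2637] centre [ 0.4616 -0.2614]
[ 313  189   45   31 1114] uv 313.5 357.5 219 len 0.0348 yaw x 20.72 mid [ 0.4777 -0.3005] centre [ 0.4769 -0.2982]
[ 315  228   44   40 1346] uv 315.5 358.5 266 len 0.0353 yaw x 21.69 mid [ 0.4924 -0.3378] centre [ 0.4915 -0.3355]
row dir 111.92157169846105 0.07988663563014883 [[ 0.01522643 -0.03679729]
 [ 0.01459822 -0.0373132 ]]
proj of tops in top cam [[423.8 270.9]
 [438.2 265. ]
 [452.9 259.4]]
```

Request:
servo_tool --twist '[[0,0,28.8],[0,0,28.8],[0,0,28.8],[0,0,28.8],[0,0,28.8],[0,0,28.8],[0,0,28.8],[0,0,28.8]]' --dp '[[0.149,0.12,0],[0.149,0.12,0],[0.149,0.12,0],[0.149,0.12,0],[0.149,0.12,0],[0.149,0.12,0],[0.149,0.12,0],[0.149,0.12,0]]' --hand '[1,1,1,1,1,1,1,1]'

```text
clock: 2.25
tool_pos: [0.5242, -0.1201, 0.2419]
ee_rot: [-180.0, 0.0, 80.1]
ft_force: [0.0, -0.1, -0.3]
opening: 1.0
grip_force: 0.0
```

Run:
```python
from h import *
d=snap("wrist","w2"); print(bot.sense()["tool_pos"],bot.sense()["ee_rot"],bot.sense()["clock"])
```

```text
[ 0.52407592 -0.12059507  0.24188806] [-1.79993512e+02  3.73827304e-02  8.00721675e+01] 2.3
```

View pics/w2.png

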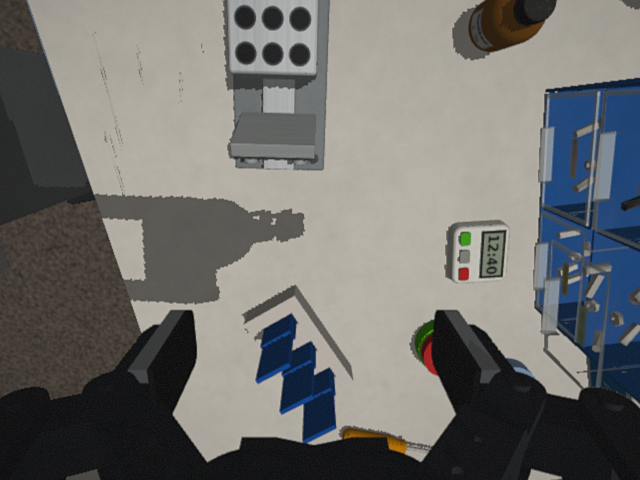

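Request:
servo_tool --twist '[[0,0,0],[0,0,0],[0,0,0],[0,0,0],[0,0,0],[0,0,0],[0,0,0],[0,0,0],[0,0,0],[0,0,0],[0,0,0],[0,0,0]]' --dp '[[0.34,0,0],[0.34,-0.09,0],[0.34,-0.09,0],[0.34,-0.09,0],[0.34,-0.09,0],[0.34,-0.09,0],[0.34,-0.09,0],[0.34,-0.09,0],[0.34,-0.09,0],[0.34,-0.09,0],[0.34,-0.09,0],[0.34,-0.09,0]]' --hand '[1,1,1,1,1,1,1,1,1,1,1,1]'

```text
clock: 3.3
tool_pos: [0.4945, 0.229, 0.2418]
ee_rot: [180.0, 0.1, 80.0]
ft_force: [1.2, -0.3, -0.4]
opening: 1.001
grip_force: 0.0
```

Run:
```python
from h import *
d=snap("wrist","w3"); print(bot.sense()["tool_pos"],bot.sense()["ee_rot"],bot.sense()["clock"])
```

```text
[0.4944781  0.2288272  0.24190722] [1.79988950e+02 4.35065494e-02 7.99877511e+01] 3.35
```

View pics/w3.png

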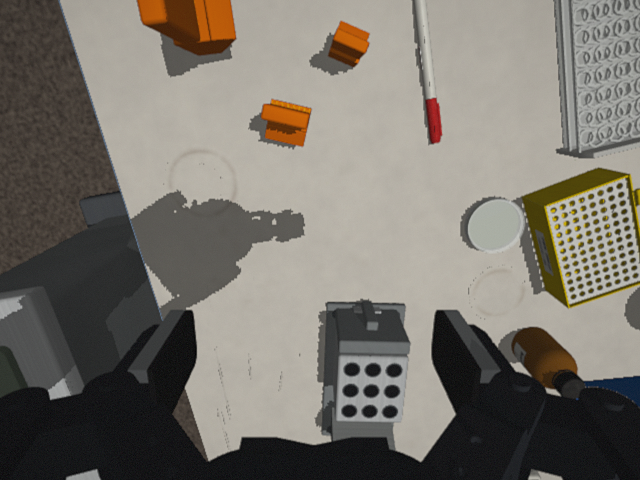

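In w2 the gap lies between the block's front edge (row ~78) and the stop's foot (row ~113) at columns 235–315. In w3 the middle wedge is at (287,122), and the end wall and block are at (368,340). I'll enlarge both.

Run:
```python
import cv2, numpy as np
a=cv2.imread("pics/w2.png"); b=cv2.imread("pics/w3.png")
def cr(im,x,y,w,h,k): return cv2.resize(im[y:y+h,x:x+w],None,fx=k,fy=k,interpolation=cv2.INTER_CUBIC)
A=cr(a,220,0,110,180,3.33)[:598]; B=cr(b,250,85,75,75,4); C=cr(b,315,290,100,75,3.8)[:290]
W=max(B.shape[1],C.shape[1]); p=lambda m:np.pad(m,((0,0),(0,W-m.shape[1]),(0,0)))
D=np.vstack([p(B),p(C)]); H=max(len(A),len(D)); q=lambda m:np.pad(m,((0,H-len(m)),(0,0),(0,0)))
cv2.imwrite("pics/z.png",np.hstack([q(A),q(D)])); print(A.shape,D.shape)
```

```text
(598, 366, 3) (585, 380, 3)
```

View pics/z.png

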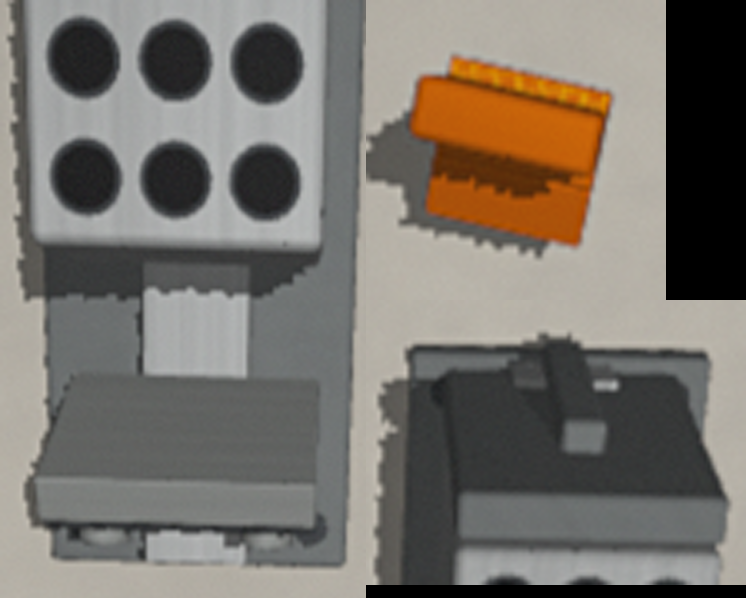

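Run:
```python
from h import *
d=load("w2"); g=cv2.cvtColor(d["im"],cv2.COLOR_RGB2GRAY).astype(int)
for c in (258,268,276,284,290): print(c,"rows66-120",g[66:121,c].tolist())
d3=load("w3"); g3=cv2.cvtColor(d3["im"],cv2.COLOR_RGB2GRAY).astype(int)
for c in (350,370,395): print(c,"rows345-365",g3[345:365,c].tolist())
print("rail row 100 cols 255-305",g[100,255:305].tolist()); print("rail row 166",g[166,255:305].tolist())
print("plate row 100 310-335",g[100,310:335].tolist(),"row 20",g[20,310:335].tolist(),"row 150",g[150,310:335].tolist())
f=lambda x,y:[250+(x-366)/4,85+y/4]
U=ray(d3,[f(455,58),f(610,95)],.05); L=ray(d3,[f(427,212),f(580,243)],.0475)
for n,P in(("flat",U),("slope",L)):
    v=P[1]-P[0]; print(n,P[:,:2].round(4).tolist(),np.linalg.norm(v).round(4),np.degrees(np.arctan2(v[1],v[0])).round(1))
H=ray(d3,[f(415,82),f(605,108),f(590,173),f(415,130)],.105); print(H[:,:2].round(4).tolist(),H.mean(0))
```

```text
258 rows66-120 [167, 167, 168, 169, 162, 145, 129, 103, 68, 58, 61, 60, 57, 56, 59, 58, 58, 60, 57, 60, 57, 55, 58, 82, 108, 111, 110, 111, 111, 114, 113, 113, 110, 112, 112, 111, 110, 110, 111, 110, 111, 111, 109, 111, 110, 109, 102, 96, 94, 96, 96, 98, 99, 98, 98]
268 rows66-120 [176, 174, 173, 174, 167, 154, 134, 112, 79, 58, 58, 59, 67, 82, 89, 88, 87, 88, 88, 84, 83, 103, 146, 173, 173, 170, 171, 170, 171, 171, 171, 171, 171, 171, 172, 169, 170, 172, 171, 172, 170, 170, 171, 170, 172, 173, 147, 97, 94, 93, 97, 97, 98, 96, 97]
276 rows66-120 [176, 175, 176, 177, 173, 161, 139, 120, 88, 58, 59, 60, 64, 77, 87, 88, 84, 87, 85, 86, 128, 167, 175, 172, 170, 170, 170, 170, 169, 170, 170, 171, 170, 170, 168, 170, 169, 170, 169, 170, 170, 169, 168, 171, 171, 173, 151, 105, 91, 94, 98, 97, 97, 95, 96]
284 rows66-120 [180, 180, 179, 180, 181, 171, 149, 127, 99, 65, 58, 60, 60, 74, 89, 91, 87, 86, 88, 86, 88, 140, 177, 175, 173, 173, 173, 173, 174, 174, 174, 173, 173, 173, 173, 173, 174, 174, 174, 173, 173, 172, 172, 174, 174, 174, 160, 120, 95, 94, 98, 98, 97, 98, 96]
290 rows66-120 [177,
[... 1056 characters left out ...]
71, 177, 148, 107, 106, 114, 111, 110, 110, 112, 111, 112, 112, 113]
plate row 100 310-335 [114, 112, 112, 113, 114, 114, 112, 113, 114, 113, 114, 114, 114, 115, 107, 104, 162, 178, 174, 174, 172, 174, 173, 172, 170] row 20 [77, 151, 175, 178, 177, 169, 157, 133, 106, 110, 115, 113, 113, 111, 113, 111, 110, 101, 91, 155, 169, 167, 166, 166, 166] row 150 [124, 126, 124, 126, 114, 113, 116, 117, 113, 116, 115, 116, 115, 108, 138, 171, 175, 175, 175, 175, 175, 175, 174, 174, 174]
flat [[0.4735, 0.3179], [0.5054, 0.3044]] 0.0346 -22.8
slope [[0.4604, 0.2868], [0.4931, 0.2741]] 0.0351 -21.3
[[0.4703, 0.3132], [0.5044, 0.3024], [0.4995, 0.2913], [0.4685, 0.3047]] [0.48570826 0.30290797 0.105     ]
```

Run:
```python
from h import *
d=load("w2")
B=ray(d,[[268,78.6],[290,79.0]],.02); S=ray(d,[[268,112.3],[290,113.0]],.02)
pe=ray(d,[[328.8,20],[325.7,100],[323.7,150]],.008)
v=pe[0]-pe[2]; yaw=np.degrees(np.arctan2(v[1],v[0]))-90
rl=ray(d,[[262.5,100],[294.3,100],[263.2,166],[293.3,166]],.02)
mid=(rl[0]+rl[1])/2,(rl[2]+rl[3])/2; w=mid[0]-mid[1]
print("plate yaw",yaw,"rail yaw",np.degrees(np.arctan2(w[1],w[0]))-90,"rail w",np.linalg.norm(rl[1]-rl[0]))
ps=(S[1]-S[0]); print("stop yaw",np.degrees(np.arctan2(ps[1],ps[0])),"foot",S.mean(0),"block",B.mean(0),"gap",np.linalg.norm((B-S).mean(0)))
# block top: front edge row ~73 at z=.078, left/right
t=ray(d,[[276,73.2]],.078); print("block front top",t)
d3=load("w3"); w3=ray(d3,[[370,353.5],[370,356.3]],.078); print("wall inner, block back",w3[:,:2])
a=np.radians(yaw); yv=np.array([-np.sin(a),np.cos(a)])
for n,p in(("stopfoot",S.mean(0)),("blkfoot",B.mean(0)),("blkfronttop",t[0]),("wall",w3[0]),("blkback",w3[1]),("railmid",mid[0])): print(n,"along",(p[:2]@yv).round(4),"across",(p[:2]@[np.cos(a),np.sin(a)]).round(4))
```

```text
plate yaw -11.7405628914059 rail yaw -11.51358249806863 rail w 0.02994672933223527
stop yaw -11.624012122894511 foot [ 0.50423511 -0.04287988  0.02      ] block [ 0.51015272 -0.01339559  0.02      ] gap 0.030072265599536144
block front top [[ 0.51252468 -0.01328451  0.078     ]]
wall inner, block back [[0.52235469 0.06872873]
 [0.52193304 0.06557443]]
stopfoot along 0.0606 across 0.5024
blkfoot along 0.0907 across 0.5022
blkfronttop along 0.0913 across 0.5045
wall along 0.1736 across 0.4974
blkback along 0.1704 across 0.4977
railmid along 0.072 across 0.5018
```

Measured gap is 30 mm plus about 3 mm of slack behind the block, so about 33 mm. Two spacers leave about 9 mm, which suits the wedge. Fetching the first spacer.

Request:
servo_tool --twist '[[0,0,-31.9],[0,0,-31.9],[0,0,-31.9],[0,0,-31.9],[0,0,-31.9],[0,0,-31.9],[0,0,-31.9],[0,0,-31.9],[0,0,-31.9],[0,0,-31.9],[0,0,-31.9],[0,0,-31.9]]' --dp '[[-0.489,0.053,0.042],[-0.489,0.053,0.042],[-0.489,0.053,0.042],[-0.489,0.053,0.042],[-0.489,0.053,0.042],[-0.489,0.053,0.042],[-0.489,0.053,0.042],[-0.489,0.053,0.042],[-0.489,0.053,0.042],[-0.489,0.053,0.042],[-0.489,0.053,0.042],[-0.489,0.053,0.042]]' --hand '[1,1,1,1,1,1,1,1,1,1,1,1]'

```text
clock: 4.35
tool_pos: [0.4612, -0.2553, 0.2008]
ee_rot: [180.0, 0.0, 111.8]
ft_force: [1.3, 0.0, -0.2]
opening: 1.003
grip_force: 0.0
```

Request:
servo_tool --twist '[[0,0,0],[0,0,0],[0,0,0]]' --dp '[[0,0,0],[0,0,0],[0,0,0]]' --hand '[1,1,1]'

```text
clock: 4.6
tool_pos: [0.462, -0.2523, 0.2006]
ee_rot: [-180.0, -0.0, 111.9]
ft_force: [-0.8, 0.2, -0.6]
opening: 0.999
grip_force: 0.0
```

```bash
python3 -c "
from h import *
delta([.4616,-.2614,.078],111.9)"
```

```text
pos [ 0.462  -0.2523  0.2006] rot [-1.8000e+02 -4.0000e-02  1.1187e+02] F [-0.8  0.2 -0.6] t 4.6 | dp [-0.0083 -0.0037  0.1226] tw [-0.   -0.04 -0.03]
```

Request:
servo_tool --twist '[[0,0,0],[0,0,0],[0,0,0],[0,0,0],[0,0,0],[0,0,0],[0,0,0],[0,0,0],[0,0,0],[0,0,0],[0,0,0]]' --dp '[[-0.0083,-0.0037,0.03],[-0.0083,-0.0037,0.06],[-0.0083,-0.0037,0.09],[-0.0083,-0.0037,0.11],[-0.0083,-0.0037,0.122],[-0.0083,-0.0037,0.122],[-0.0083,-0.0037,0.122],[-0.0083,-0.0037,0.122],[-0.0083,-0.0037,0.122],[-0.0083,-0.0037,0.122],[-0.0083,-0.0037,0.122]]' --hand '[1,1,1,1,1,1,-0.4,-0.4,-0.4,-0.4,-0.4]' --newtons 40

```text
clock: 5.52
tool_pos: [0.4631, -0.261, 0.0795]
ee_rot: [179.9, 0.1, 112.0]
ft_force: [-0.1, -0.8, 0.8]
opening: 0.309
grip_force: 0.0
```

Request:
servo_tool --twist '[[0,0,0],[0,0,0],[0,0,0],[0,0,0],[0,0,0],[0,0,0]]' --dp '[[0,0,0],[0,0,0],[0,0,0],[0,0,0],[0,0,0],[0,0,0]]' --hand '[-0.6,-0.6,-0.6,-0.6,-0.6,-0.6]'

```text
clock: 6.02
tool_pos: [0.4626, -0.2608, 0.0786]
ee_rot: [-180.0, -0.0, 112.0]
ft_force: [0.1, 1.0, -0.5]
opening: 0.201
grip_force: 0.0
```

The fingers closed past 36 mm with no grip force, so I need to look.

Run:
```python
from h import *
d=snap("wrist","w4"); s=snap("scene","s4")
a=d["im"][200:480,120:520]; b=cv2.resize(s["im"][150:260,360:480],None,fx=3,fy=3,interpolation=2)
H=330; a=np.pad(a,((0,H-280),(0,0),(0,0))); cv2.imwrite("pics/z4.png",np.hstack([a,b])[:,:,::-1])
```

```text
(no output)
```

View pics/z4.png

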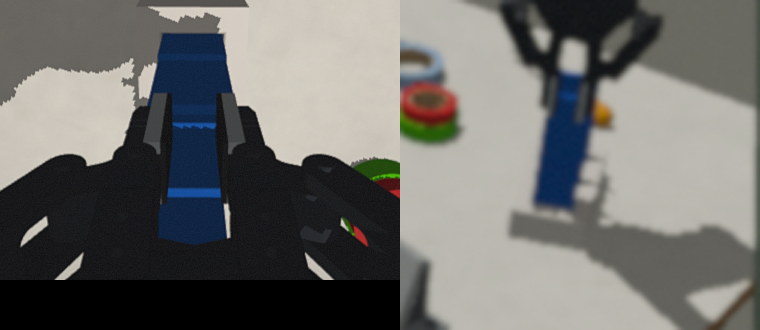

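Run:
```python
from h import *
d=load("w4"); a=np.radians(21.9); u=np.array([np.cos(a),np.sin(a)]); v=np.array([-np.sin(a),np.cos(a)])
for c in ([.4616,-.2614],[.4769,-.2982],[.4915,-.3355]):
    c=np.array(c)
    for z in (.03,.063,.113):
        P=[np.r_[c+i*.018*u+j*v,z] for j in ((.0025,-.0025) if z==.113 else (.006,)) for i in (-1,1)]
        print(z,(proj(d,P)-[120,200]).round(0).tolist())
s=bot.sense(); T=tool(s)
for y in (-.009,.009):
  print("tip",(proj(d,(T@np.array([0,y,0,1]))[:3])-[120,200]).round(), "pad",(proj(d,(T@np.array([0,y,-.0187,1]))[:3])-[120,200]).round())
print((proj(d,[.4616,-.2614,.113])-[120,200]).round())
```

```text
0.03 [[161.0, 34.0], [222.0, 34.0]]
0.063 [[156.0, 53.0], [226.0, 53.0]]
0.113 [[146.0, 103.0], [236.0, 103.0], [146.0, 114.0], [235.0, 114.0]]
0.03 [[163.0, 95.0], [221.0, 95.0]]
0.063 [[159.0, 121.0], [225.0, 121.0]]
0.113 [[150.0, 187.0], [234.0, 187.0], [150.0, 196.0], [233.0, 196.0]]
0.03 [[164.0, 151.0], [219.0, 151.0]]
0.063 [[160.0, 183.0], [223.0, 183.0]]
0.113 [[152.0, 260.0], [230.0, 260.0], [152.0, 268.0], [230.0, 268.0]]
tip [[175.  75.]] pad [[173.  92.]]
tip [[212.  75.]] pad [[214.  92.]]
[[191. 109.]]
```

The projected spacer tops match the image, so x and y are right. But the fingertips appear 40–45 mm short of the reported TCP (tips at image row 293, above the tab). Row geometry in w1 and w4 gives the tip at tool z of about -0.056 when open and -0.043 at opening 0.2. I'll open, go about 38 mm lower while watching the force, and grip again.

Request:
servo_tool --twist '[[0,0,0],[0,0,0],[0,0,0],[0,0,0],[0,0,0],[0,0,0],[0,0,0],[0,0,0],[0,0,0],[0,0,0],[0,0,0],[0,0,0]]' --dp '[[0,0,0],[0,0,0],[0,0,0],[0,0,0],[0,0,0],[0,0,0],[0,0,0.005],[0,0,0.01],[0,0,0.015],[0,0,0.02],[0,0,0.02],[0,0,0.02]]' --hand '[1,1,1,1,1,1,1,1,1,1,1,1]'

```text
clock: 7.12
tool_pos: [0.4623, -0.2606, 0.0581]
ee_rot: [-180.0, -0.0, 112.0]
ft_force: [0.1, -0.4, -0.5]
opening: 1.002
grip_force: 0.0
```

Request:
servo_tool --twist '[[0,0,0],[0,0,0],[0,0,0],[0,0,0],[0,0,0]]' --dp '[[0,0,0.005],[0,0,0.01],[0,0,0.015],[0,0,0.018],[0,0,0.018]]' --hand '[1,1,1,1,1]'

```text
clock: 7.53
tool_pos: [0.4621, -0.2604, 0.0397]
ee_rot: [-179.9, -0.1, 112.0]
ft_force: [0.3, -0.5, 0.1]
opening: 0.999
grip_force: 0.0
```

Request:
servo_tool --twist '[[0,0,0],[0,0,0],[0,0,0],[0,0,0],[0,0,0],[0,0,0],[0,0,0],[0,0,0],[0,0,0],[0,0,0]]' --dp '[[0,0,0],[0,0,0],[0,0,0],[0,0,0],[0,0,0],[0,0,0],[0,0,0],[0,0,0],[0,0,0],[0,0,0]]' --hand '[-0.6,-0.6,-0.6,-0.6,-0.6,-0.6,-0.6,-0.6,-0.6,-0.6]'

```text
clock: 8.37
tool_pos: [0.4628, -0.261, 0.041]
ee_rot: [180.0, 0.0, 112.0]
ft_force: [-1.0, 0.1, 4.8]
opening: 0.408
grip_force: 39.9
```

```bash
python3 -c "
from h import *
delta([.4616,-.2614,.12],111.9)
snap('wrist','w5')"
```

```text
pos [ 0.4628 -0.261   0.041 ] rot [1.7999e+02 4.0000e-02 1.1203e+02] F [-1.   0.1  4.8] t 8.37 | dp [ 0.     -0.0012 -0.079 ] tw [0.01 0.04 0.13]
```

Gripped: opening 0.408, about 35 mm. With the foot at 8 mm the TCP reads 0.041, so on the rail it will read about 0.053. Lifting and carrying it to the gap.

Request:
servo_tool --twist '[[0,0,0],[0,0,0],[0,0,0],[0,0,33.6],[0,0,33.6],[0,0,33.6],[0,0,33.6],[0,0,33.6],[0,0,33.6],[0,0,33.6],[0,0,33.6],[0,0,33.6]]' --dp '[[0,0,-0.03],[0,0,-0.06],[0,0,-0.095],[0.203,0.131,-0.095],[0.203,0.131,-0.095],[0.203,0.131,-0.095],[0.203,0.131,-0.095],[0.203,0.131,-0.095],[0.203,0.131,-0.095],[0.203,0.131,-0.095],[0.203,0.131,-0.095],[0.203,0.131,-0.095]]' --hand '[-0.6,-0.6,-0.6,-0.6,-0.6,-0.6,-0.6,-0.6,-0.6,-0.6,-0.6,-0.6]'

```text
clock: 9.42
tool_pos: [0.5077, -0.0229, 0.135]
ee_rot: [-179.9, 0.0, 78.6]
ft_force: [0.3, -0.5, -0.8]
opening: 0.408
grip_force: 41.9
```

Request:
servo_tool --twist '[[0,0,0],[0,0,0],[0,0,0],[0,0,0]]' --dp '[[0,0,0],[0,0,0],[0,0,0],[0,0,0]]' --hand '[-0.6,-0.6,-0.6,-0.6]'

```text
clock: 9.75
tool_pos: [0.5078, -0.0245, 0.1356]
ee_rot: [180.0, 0.0, 78.3]
ft_force: [1.3, -0.1, -0.2]
opening: 0.411
grip_force: 41.9
```

Run:
```python
from h import *
delta([.5081,-.0238,.055],78.4)
d=snap('wrist','w6'); s=snap('scene','s6')
a=d["im"][130:480,140:520]; b=cv2.resize(s["im"][190:300,280:390],None,fx=3.18,fy=3.18,interpolation=2)
cv2.imwrite("pics/z6.png",np.hstack([a,b[:350]]) [:,:,::-1])
```

```text
pos [ 0.5078 -0.0245  0.1356] rot [1.800e+02 1.000e-02 7.833e+01] F [ 1.3 -0.1 -0.2] t 9.75 | dp [0.0007 0.0002 0.0806] tw [ 0.    0.01 -0.07]
```

View pics/z6.png

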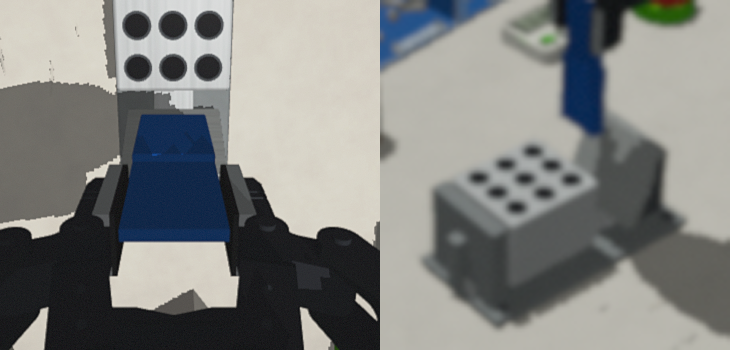

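The spacer is held upright over the gap, with its foot edge at crop (173,115), clear of the block and stop. Lowering it, then pushing toward the block.

Request:
servo_tool --twist '[[0,0,0],[0,0,0],[0,0,0],[0,0,0],[0,0,0],[0,0,0],[0,0,0],[0,0,0]]' --dp '[[0,0,0.02],[0,0,0.04],[0,0,0.055],[0,0,0.065],[0,0,0.073],[0,0,0.079],[0,0,0.079],[0,0,0.079]]' --hand '[-0.6,-0.6,-0.6,-0.6,-0.6,-0.6,-0.6,-0.6]'

```text
clock: 10.52
tool_pos: [0.5083, -0.0236, 0.0569]
ee_rot: [180.0, 0.0, 78.4]
ft_force: [-0.8, 0.0, -0.7]
opening: 0.409
grip_force: 41.9
```

Request:
servo_tool --twist '[[0,0,0],[0,0,0],[0,0,0],[0,0,0],[0,0,0],[0,0,0]]' --dp '[[0.001,0,0],[0.002,0,0],[0.003,0,0],[0.004,0,0],[0.004,0,0],[0.004,0,0]]' --hand '[-0.6,-0.6,-0.6,-0.6,-0.6,-0.6]'

```text
clock: 11.02
tool_pos: [0.5088, -0.0195, 0.0568]
ee_rot: [180.0, 0.0, 78.4]
ft_force: [0.3, 0.1, -0.3]
opening: 0.417
grip_force: 41.9
```

Request:
servo_tool --twist '[[0,0,0],[0,0,0],[0,0,0],[0,0,0],[0,0,0]]' --dp '[[0.001,0,0],[0.002,0,0],[0.003,0,0],[0.003,0,0],[0.003,0,0]]' --hand '[-0.6,-0.6,-0.6,-0.6,-0.6]'

```text
clock: 11.43
tool_pos: [0.5092, -0.0171, 0.0567]
ee_rot: [-180.0, 0.1, 78.5]
ft_force: [-1.5, -4.5, 2.6]
opening: 0.41
grip_force: 42.1
```

Request:
servo_tool --twist '[[0,0,0],[0,0,0],[0,0,0],[0,0,0],[0,0,0]]' --dp '[[0.001,0,0],[0.002,0,0],[0.002,0,0],[0.002,0,0],[0.002,0,0]]' --hand '[-0.6,-0.6,-0.6,-0.6,-0.6]'

```text
clock: 11.85
tool_pos: [0.5098, -0.0157, 0.0568]
ee_rot: [180.0, 0.1, 78.5]
ft_force: [-0.7, -7.4, 1.5]
opening: 0.413
grip_force: 42.1
```

Request:
servo_tool --twist '[[0,0,0],[0,0,0],[0,0,0],[0,0,0]]' --dp '[[0.001,0,0],[0.001,0,0],[0.001,0,0],[0.001,0,0]]' --hand '[-0.6,-0.6,-0.6,-0.6]'

```text
clock: 12.18
tool_pos: [0.5099, -0.0156, 0.0568]
ee_rot: [180.0, 0.2, 78.5]
ft_force: [-1.7, -9.9, 2.3]
opening: 0.408
grip_force: 42.1
```

Request:
servo_tool --twist '[[0,0,0],[0,0,0],[0,0,0],[0,0,0]]' --dp '[[-0.0015,0,0],[-0.0015,0,0.0015],[-0.0015,0,0.003],[-0.0015,0,0.003]]' --hand '[-0.6,-0.6,-0.6,-0.6]'

```text
clock: 12.52
tool_pos: [0.5098, -0.0158, 0.0536]
ee_rot: [180.0, 0.1, 78.5]
ft_force: [-1.1, -5.7, 0.6]
opening: 0.411
grip_force: 42.0
```

Request:
servo_tool --twist '[[0,0,0],[0,0,0],[0,0,0]]' --dp '[[0,0,0.001],[0,0,0.0015],[0,0,0.0015]]' --hand '[-0.6,-0.6,-0.6]'

```text
clock: 12.77
tool_pos: [0.5099, -0.0158, 0.053]
ee_rot: [179.9, 0.1, 78.5]
ft_force: [-4.0, -6.2, 8.0]
opening: 0.41
grip_force: 42.8
```

Request:
servo_tool --twist '[[0,0,0],[0,0,0],[0,0,0],[0,0,0],[0,0,0],[0,0,0],[0,0,0],[0,0,0],[0,0,0],[0,0,0]]' --dp '[[0,0,0],[0,0,0],[0,0,0],[0,0,0],[0,0,0],[0,0,-0.01],[0,0,-0.03],[0,0,-0.06],[0,0,-0.085],[0,0,-0.085]]' --hand '[0.2,0.6,1,1,1,1,1,1,1,1]'

```text
clock: 13.6
tool_pos: [0.5134, -0.0152, 0.1429]
ee_rot: [179.4, -0.1, 78.4]
ft_force: [1.0, 0.4, 0.0]
opening: 1.0
grip_force: 0.0
```

Request:
servo_tool --twist '[[0,0,-33.4],[0,0,-33.4],[0,0,-33.4],[0,0,-33.4],[0,0,-33.4],[0,0,-33.4],[0,0,-33.4],[0,0,-33.4],[0,0,-33.4],[0,0,-33.4],[0,0,-33.4]]' --dp '[[-0.287,0.026,0],[-0.287,0.026,0],[-0.287,0.026,0],[-0.287,0.026,0],[-0.287,0.026,0],[-0.287,0.026,0],[-0.287,0.026,0],[-0.287,0.026,0],[-0.287,0.026,0],[-0.287,0.026,0],[-0.287,0.026,0]]' --hand '[1,1,1,1,1,1,1,1,1,1,1]'

```text
clock: 14.52
tool_pos: [0.4774, -0.3005, 0.137]
ee_rot: [-180.0, -0.1, 111.8]
ft_force: [0.3, 0.7, 0.6]
opening: 0.999
grip_force: 0.0
```

Run:
```python
from h import *
delta([.4784,-.3019,.040],111.9)
d=snap('top','t7'); snap('wrist','w7'); snap('scene','s7')
im=d["im"].astype(int); m=((im[...,2]>im[...,0]+25)&(im[...,2]>im[...,1]+15)).astype(np.uint8)
n,l,st,c=cv2.connectedComponentsWithStats(m[200:300,250:400]); print(st[1:],c[1:])
# expected spacer in gap
S=np.array([.5042,-.0429]); y=np.array([.2011,.9796]); u=np.array([.9796,-.2011])
c0=np.array([.5099,-.0158])
print(proj(d,[np.r_[c0+i*.018*u+j*y,z]-0 for z,j in((.125,.0025),(.075,.006)) for i in(-1,1)])-[250,200])
```

```text
pos [ 0.4774 -0.3005  0.137 ] rot [-1.8000e+02 -6.0000e-02  1.1184e+02] F [0.3 0.7 0.6] t 14.52 | dp [-0.0018  0.0004  0.097 ] tw [-0.   -0.06 -0.06]
[[75 45  7 14 60]] [[77.61666667 51.55      ]]
[[75.18810772 57.97259457]
 [78.11977821 44.09715343]
 [73.79783489 57.71139974]
 [76.60958758 44.41150531]]
```

Top view mask: the spacer stands upright where expected in the gap. Gripping the second one, off-centre toward the stop.

Request:
servo_tool --twist '[[0,0,0],[0,0,0],[0,0,0],[0,0,0],[0,0,0],[0,0,0],[0,0,0],[0,0,0]]' --dp '[[-0.0018,0,0.02],[-0.0018,0,0.045],[-0.0018,0,0.065],[-0.0018,0,0.08],[-0.0018,0,0.09],[-0.0018,0,0.096],[-0.0018,0,0.096],[-0.0018,0,0.096]]' --hand '[1,1,1,1,1,1,1,1]'

```text
clock: 15.33
tool_pos: [0.4788, -0.3031, 0.0417]
ee_rot: [180.0, 0.0, 111.9]
ft_force: [-0.4, -1.3, 1.1]
opening: 0.997
grip_force: 0.0
```

Request:
servo_tool --twist '[[0,0,0],[0,0,0],[0,0,0],[0,0,0],[0,0,0],[0,0,0],[0,0,0],[0,0,0],[0,0,0],[0,0,0]]' --dp '[[0,0,0],[0,0,0],[0,0,0],[0,0,0],[0,0,0],[0,0,0],[0,0,0],[0,0,0],[0,0,0],[0,0,0]]' --hand '[-0.6,-0.6,-0.6,-0.6,-0.6,-0.6,-0.6,-0.6,-0.6,-0.6]'

```text
clock: 16.17
tool_pos: [0.4786, -0.3036, 0.0418]
ee_rot: [180.0, 0.1, 111.8]
ft_force: [-1.0, 0.0, 5.6]
opening: 0.412
grip_force: 40.3
```

Request:
servo_tool --twist '[[0,0,0],[0,0,0],[0,0,0],[0,0,33.4],[0,0,33.4],[0,0,33.4],[0,0,33.4],[0,0,33.4],[0,0,33.4],[0,0,33.4],[0,0,33.4],[0,0,33.4]]' --dp '[[0,0,-0.03],[0,0,-0.06],[0,0,-0.095],[0.2,0.105,-0.095],[0.2,0.105,-0.095],[0.2,0.105,-0.095],[0.2,0.105,-0.095],[0.2,0.105,-0.095],[0.237,0.125,-0.095],[0.237,0.125,-0.095],[0.237,0.125,-0.095],[0.237,0.125,-0.095]]' --hand '[-0.6,-0.6,-0.6,-0.6,-0.6,-0.6,-0.6,-0.6,-0.6,-0.6,-0.6,-0.6]'

```text
clock: 17.17
tool_pos: [0.5058, -0.0353, 0.1357]
ee_rot: [-179.9, 0.0, 78.6]
ft_force: [0.7, -0.0, -0.4]
opening: 0.411
grip_force: 41.6
```

Request:
servo_tool --twist '[[0,0,0],[0,0,0],[0,0,0],[0,0,0]]' --dp '[[0,0,0],[0,0,0],[0,0,0],[0,0,0]]' --hand '[-0.6,-0.6,-0.6,-0.6]'

```text
clock: 17.5
tool_pos: [0.506, -0.0379, 0.136]
ee_rot: [-180.0, 0.0, 78.3]
ft_force: [-0.3, 1.3, -0.8]
opening: 0.406
grip_force: 41.6
```

Run:
```python
from h import *
delta([.506,-.035,.0575],78.4)
```

```text
pos [ 0.506  -0.0379  0.136 ] rot [-1.7999e+02  1.0000e-02  7.8320e+01] F [-0.3  1.3 -0.8] t 17.5 | dp [ 0.0028 -0.0005  0.0785] tw [-0.01  0.01 -0.08]
```

Request:
servo_tool --twist '[[0,0,0],[0,0,0],[0,0,0],[0,0,0],[0,0,0],[0,0,0],[0,0,0],[0,0,0]]' --dp '[[0.0015,0,0.02],[0.0015,0,0.04],[0.0015,0,0.055],[0.0015,0,0.065],[0.0015,0,0.073],[0.0015,0,0.078],[0.0015,0,0.078],[0.0015,0,0.078]]' --hand '[-0.6,-0.6,-0.6,-0.6,-0.6,-0.6,-0.6,-0.6]'

```text
clock: 18.17
tool_pos: [0.5068, -0.0354, 0.0584]
ee_rot: [180.0, 0.0, 78.4]
ft_force: [-0.1, -0.1, 0.2]
opening: 0.409
grip_force: 41.7
```

Request:
servo_tool --twist '[[0,0,0],[0,0,0],[0,0,0],[0,0,0],[0,0,0],[0,0,0]]' --dp '[[0.001,0,0],[0.002,0,0],[0.003,0,0],[0.004,0,0],[0.004,0,0],[0.004,0,0]]' --hand '[-0.6,-0.6,-0.6,-0.6,-0.6,-0.6]'

```text
clock: 18.67
tool_pos: [0.5076, -0.0328, 0.0589]
ee_rot: [179.9, 0.2, 78.5]
ft_force: [-0.5, -6.2, 2.8]
opening: 0.408
grip_force: 41.9
```

Request:
servo_tool --twist '[[0,0,0],[0,0,0],[0,0,0],[0,0,0],[0,0,0]]' --dp '[[-0.001,0,0.001],[-0.001,0,0.002],[-0.001,0,0.003],[-0.001,0,0.004],[-0.001,0,0.004]]' --hand '[-0.6,-0.6,-0.6,-0.6,-0.6]'

```text
clock: 19.08
tool_pos: [0.5073, -0.0329, 0.0543]
ee_rot: [180.0, 0.1, 78.5]
ft_force: [-1.3, -5.3, 1.6]
opening: 0.41
grip_force: 41.9
```

Request:
servo_tool --twist '[[0,0,0],[0,0,0],[0,0,0]]' --dp '[[0,0,0.001],[0,0,0.002],[0,0,0.002]]' --hand '[-0.6,-0.6,-0.6]'

```text
clock: 19.33
tool_pos: [0.5075, -0.0329, 0.0539]
ee_rot: [179.9, 0.1, 78.5]
ft_force: [-3.1, -5.2, 13.7]
opening: 0.408
grip_force: 43.0
```

Request:
servo_tool --twist '[[0,0,0],[0,0,0],[0,0,0],[0,0,0],[0,0,0],[0,0,0],[0,0,0],[0,0,0],[0,0,0],[0,0,0],[0,0,0]]' --dp '[[0,0,-0.001],[0,0,-0.001],[0,0,-0.001],[0,0,-0.001],[0,0,-0.001],[0,0,-0.001],[0,0,-0.01],[0,0,-0.03],[0,0,-0.06],[0,0,-0.085],[0,0,-0.085]]' --hand '[-0.6,0.2,0.6,1,1,1,1,1,1,1,1]'

```text
clock: 20.25
tool_pos: [0.5107, -0.0325, 0.1427]
ee_rot: [179.4, -0.1, 78.4]
ft_force: [0.9, 0.3, 0.8]
opening: 0.998
grip_force: 0.0
```

Request:
servo_tool --twist '[[0,0,10.5],[0,0,10.5],[0,0,10.5],[0,0,10.5],[0,0,10.5],[0,0,10.5],[0,0,10.5],[0,0,10.5],[0,0,10.5],[0,0,10.5],[0,0,10.5],[0,0,10.5]]' --dp '[[0.325,-0.088,0],[0.325,-0.088,0],[0.325,-0.088,0],[0.325,-0.088,0],[0.325,-0.088,0],[0.325,-0.088,0],[0.325,-0.088,0],[0.325,-0.088,0],[0.325,-0.088,0],[0.325,-0.088,0],[0.325,-0.088,0],[0.325,-0.088,0]]' --hand '[1,1,1,1,1,1,1,1,1,1,1,1]'

```text
clock: 21.25
tool_pos: [0.4858, 0.3022, 0.137]
ee_rot: [-180.0, 0.1, 67.9]
ft_force: [-0.2, 0.4, 0.3]
opening: 1.001
grip_force: 0.0
```

Run:
```python
from h import *
delta([.4858,.3028,.027],68)
d=snap('wrist','w8'); s=snap('scene','s8'); t=snap('top','t8')
im=t["im"].astype(int); m=((im[...,2]>im[...,0]+25)&(im[...,2]>im[...,1]+15)).astype(np.uint8)
n,l,st,c=cv2.connectedComponentsWithStats(m[200:300,250:400]); print(st[1:].tolist())
im=d["im"].astype(int); m=((im[...,0]>140)&(im[...,0]>im[...,2]+80)).astype(np.uint8)
n,l,st,c=cv2.connectedComponentsWithStats(m); print(st[1:][st[1:,4]>100].tolist())
a=np.radians(-22); u=np.array([np.cos(a),np.sin(a)]); v=np.array([-np.sin(a),np.cos(a)]); c0=np.array([.4858,.3028])
print("handle top",proj(d,[np.r_[c0+i*.018*u+j*.006*v,.105] for i,j in((-1,1),(1,1),(1,-1),(-1,-1))]).round(1).tolist())
print("shoulder",proj(d,[np.r_[c0+i*.018*u+j*v,.047] for i,j in((-1,.01),(1,.01),(1,-.025),(-1,-.025))]).round(1).tolist())
A=d["im"][20:430,160:480]; B=cv2.resize(s["im"][190:290,290:390],None,fx=4.1,fy=4.1,interpolation=2)
cv2.imwrite("pics/z8.png",np.hstack([A,B])[:,:,::-1])
```

```text
pos [0.4858 0.3022 0.137 ] rot [-1.7999e+02  7.0000e-02  6.7870e+01] F [-0.2  0.4  0.3] t 21.25 | dp [ 0.0007 -0.0002  0.11  ] tw [-0.01  0.07 -0.13]
[[75, 45, 11, 15, 112]]
[[149, 73, 79, 98, 4185], [41, 80, 88, 126, 4674], [351, 95, 53, 47, 1666], [483, 154, 23, 53, 503], [287, 211, 52, 8, 358], [281, 242, 63, 19, 1164]]
handle top [[281.0, 241.5], [345.9, 241.3], [345.5, 261.6], [281.6, 261.7]]
shoulder [[287.3, 209.4], [339.7, 209.3], [338.8, 257.1], [288.4, 257.2]]
```

View pics/z8.png

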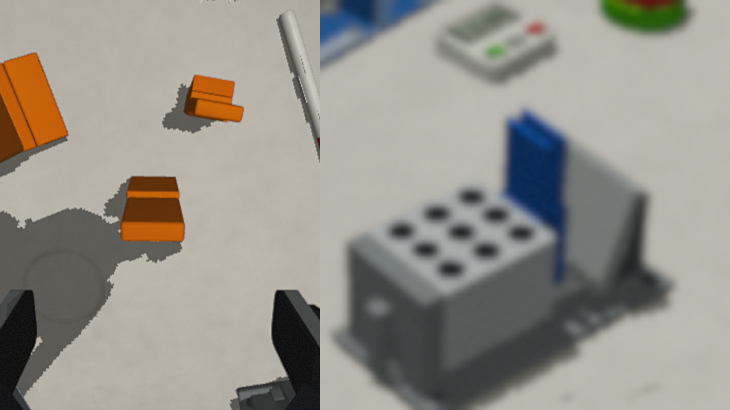

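The wrist view confirms the wedge: handle top at columns 281–344, rows 242–261, as predicted. The scene crop shows both spacers upright together against the block. Gripping the wedge.

Request:
servo_tool --twist '[[0,0,0],[0,0,0],[0,0,0],[0,0,0],[0,0,0],[0,0,0],[0,0,0],[0,0,0],[0,0,0]]' --dp '[[0.0007,0,0.025],[0.0007,0,0.05],[0.0007,0,0.075],[0.0007,0,0.09],[0.0007,0,0.1],[0.0007,0,0.106],[0.0007,0,0.109],[0.0007,0,0.109],[0.0007,0,0.109]]' --hand '[1,1,1,1,1,1,1,1,1]'

```text
clock: 22.15
tool_pos: [0.487, 0.3046, 0.029]
ee_rot: [179.9, -0.1, 67.9]
ft_force: [0.1, -0.7, 0.6]
opening: 0.998
grip_force: 0.0
```

Request:
servo_tool --twist '[[0,0,0],[0,0,0],[0,0,0],[0,0,0],[0,0,0],[0,0,0],[0,0,0],[0,0,0],[0,0,0],[0,0,0]]' --dp '[[0,0,0],[0,0,0],[0,0,0],[0,0,0],[0,0,0],[0,0,0],[0,0,0],[0,0,0],[0,0,0],[0,0,0]]' --hand '[-0.6,-0.6,-0.6,-0.6,-0.6,-0.6,-0.6,-0.6,-0.6,-0.6]' --newtons 80

```text
clock: 22.98
tool_pos: [0.4866, 0.3047, 0.0287]
ee_rot: [180.0, -0.1, 67.9]
ft_force: [-1.3, -0.0, 5.7]
opening: 0.411
grip_force: 79.7
```

Request:
servo_tool --twist '[[0,0,0],[0,0,0],[0,0,0],[0,0,0],[0,0,0],[0,0,0],[0,0,0]]' --dp '[[0,0,-0.02],[0,0,-0.05],[0,0,-0.09],[0,0,-0.13],[0,0,-0.145],[0,0,-0.145],[0,0,-0.145]]' --hand '[-0.6,-0.6,-0.6,-0.6,-0.6,-0.6,-0.6]'

```text
clock: 23.57
tool_pos: [0.4861, 0.3043, 0.173]
ee_rot: [180.0, -0.0, 67.9]
ft_force: [-0.4, -0.2, -1.5]
opening: 0.409
grip_force: 79.7
```

Run:
```python
from h import *
delta([.505,-.0451,.172],78.4)
```

```text
pos [0.4861 0.3043 0.173 ] rot [ 1.7998e+02 -1.0000e-02  6.7930e+01] F [-0.4 -0.2 -1.5] t 23.57 | dp [-0.3167  0.1488  0.001 ] tw [ 2.000e-02 -1.000e-02 -1.047e+01]
```

Request:
servo_tool --twist '[[0,0,-10.5],[0,0,-10.5],[0,0,-10.5],[0,0,-10.5],[0,0,-10.5],[0,0,-10.5],[0,0,-10.5],[0,0,-10.5],[0,0,-10.5],[0,0,-10.5],[0,0,-10.5],[0,0,-10.5]]' --dp '[[-0.315,0.149,0],[-0.315,0.149,0],[-0.315,0.149,0],[-0.315,0.149,0],[-0.315,0.149,0],[-0.315,0.149,0],[-0.315,0.149,0],[-0.315,0.149,0],[-0.315,0.149,0],[-0.315,0.149,0],[-0.315,0.149,0],[-0.315,0.149,0]]' --hand '[-0.6,-0.6,-0.6,-0.6,-0.6,-0.6,-0.6,-0.6,-0.6,-0.6,-0.6,-0.6]'

```text
clock: 24.57
tool_pos: [0.5049, -0.0427, 0.1715]
ee_rot: [-179.8, -0.0, 78.4]
ft_force: [0.5, 0.4, -1.4]
opening: 0.408
grip_force: 79.7
```

Request:
servo_tool --twist '[[0,0,0],[0,0,0],[0,0,0],[0,0,0]]' --dp '[[0,0,0],[0,0,0],[0,0,0],[0,0,0]]' --hand '[-0.6,-0.6,-0.6,-0.6]'

```text
clock: 24.9
tool_pos: [0.506, -0.0427, 0.1731]
ee_rot: [180.0, 0.0, 78.5]
ft_force: [0.5, 0.2, 0.3]
opening: 0.409
grip_force: 79.7
```

Run:
```python
from h import *
delta([.5053,-.0436,.085],78.4)
d=snap('wrist','w9'); T=tool(bot.sense())
im=d["im"].astype(int); m=((im[...,0]>120)&(im[...,0]>im[...,2]+70)).astype(np.uint8)[150:480,200:430]
n,l,st,c=cv2.connectedComponentsWithStats(m); print(st[1:][st[1:,4]>100].tolist())
P=lambda x,y,z:(T@np.array([x,y,z,1]))[:3]
print("foot flat edge, shoulder flat edge, top",(proj(d,[P(.010,s*.018,z) for z in(.0287,-.0213) for s in(-1,1)]+[P(-.006,s*.018,-.076) for s in(-1,1)])-[200,150]).round(1).tolist())
m2=((im[...,2]>im[...,0]+35)&(im[...,2]>im[...,1]+20)).astype(np.uint8)
n,l,st,c=cv2.connectedComponentsWithStats(m2); print("blue",st[1:][st[1:,4]>150].tolist())
S=np.array([.5074,-.0333]); y=np.array([.2011,.9796]);u=np.array([.9796,-.2011])
print("tab2 top back",proj(d,[np.r_[S+y*.0035+i*.018*u,.125] for i in(-1,1)]).round(1).tolist())
```

```text
pos [ 0.506  -0.0427  0.1731] rot [180.     0.    78.51] F [0.5 0.2 0.3] t 24.9 | dp [-0.001  -0.0005  0.0881] tw [0.   0.   0.11]
[[84, 99, 70, 37, 728]]
foot flat edge, shoulder flat edge, top [[80.8, 87.6], [147.0, 87.6], [71.9, 123.3], [156.2, 123.3], [56.4, 239.3], [172.2, 239.2]]
blue [[612, 164, 28, 15, 286], [280, 177, 64, 50, 2821], [608, 178, 32, 130, 2797], [603, 292, 37, 25, 191], [600, 302, 40, 113, 2146]]
tab2 top back [[282.4, 222.4], [343.6, 222.5]]
```

Request:
servo_tool --twist '[[0,0,0],[0,0,0],[0,0,0],[0,0,0],[0,0,0],[0,0,0],[0,0,0],[0,0,0],[0,0,0],[0,0,0]]' --dp '[[-0.004,0,0],[-0.004,0,0.01],[-0.004,0,0.025],[-0.004,0,0.04],[-0.004,0,0.055],[-0.004,0,0.065],[-0.004,0,0.073],[-0.004,0,0.079],[-0.004,0,0.079],[-0.004,0,0.079]]' --hand '[-0.6,-0.6,-0.6,-0.6,-0.6,-0.6,-0.6,-0.6,-0.6,-0.6]'

```text
clock: 25.78
tool_pos: [0.5054, -0.0475, 0.0942]
ee_rot: [180.0, 0.0, 78.4]
ft_force: [1.6, -0.3, -0.6]
opening: 0.411
grip_force: 79.7
```

Request:
servo_tool --twist '[[0,0,0],[0,0,0],[0,0,0],[0,0,0],[0,0,0]]' --dp '[[0.001,0,0],[0.002,0,0],[0.003,0,0],[0.003,0,0],[0.003,0,0]]' --hand '[-0.6,-0.6,-0.6,-0.6,-0.6]'

```text
clock: 26.2
tool_pos: [0.506, -0.0444, 0.0944]
ee_rot: [180.0, 0.0, 78.4]
ft_force: [-0.0, 0.7, -1.2]
opening: 0.407
grip_force: 79.7
```

Request:
servo_tool --twist '[[0,0,0],[0,0,0],[0,0,0],[0,0,0],[0,0,0]]' --dp '[[0.001,0,0],[0.002,0,0],[0.002,0,0],[0.002,0,0],[0.002,0,0]]' --hand '[-0.6,-0.6,-0.6,-0.6,-0.6]'

```text
clock: 26.62
tool_pos: [0.5062, -0.0427, 0.0942]
ee_rot: [180.0, 0.0, 78.4]
ft_force: [-0.4, -1.1, 0.3]
opening: 0.41
grip_force: 79.7
```

Request:
servo_tool --twist '[[0,0,0],[0,0,0],[0,0,0],[0,0,0],[0,0,0],[0,0,0]]' --dp '[[0,0,0.004],[0,0,0.008],[0,0,0.012],[0,0,0.016],[0,0,0.018],[0,0,0.018]]' --hand '[-0.6,-0.6,-0.6,-0.6,-0.6,-0.6]'

```text
clock: 27.12
tool_pos: [0.5056, -0.0426, 0.0753]
ee_rot: [-179.9, 0.0, 78.4]
ft_force: [0.5, -1.6, -1.8]
opening: 0.408
grip_force: 79.7
```

Request:
servo_tool --twist '[[0,0,0],[0,0,0],[0,0,0],[0,0,0]]' --dp '[[0.001,0,0.001],[0.001,0,0.002],[0.001,0,0.003],[0.001,0,0.003]]' --hand '[-0.6,-0.6,-0.6,-0.6]'

```text
clock: 27.45
tool_pos: [0.5064, -0.0423, 0.0733]
ee_rot: [180.0, 0.1, 78.5]
ft_force: [-0.8, -4.3, 1.6]
opening: 0.408
grip_force: 80.0
```

Request:
servo_tool --twist '[[0,0,0],[0,0,0],[0,0,0],[0,0,0]]' --dp '[[0,0,0.001],[0,0,0.002],[0,0,0.003],[0,0,0.003]]' --hand '[-0.6,-0.6,-0.6,-0.6]'

```text
clock: 27.78
tool_pos: [0.5068, -0.0423, 0.0717]
ee_rot: [179.9, 0.1, 78.5]
ft_force: [-3.6, -4.8, 10.3]
opening: 0.407
grip_force: 81.2
```

Request:
servo_tool --twist '[[0,0,0],[0,0,0],[0,0,0],[0,0,0],[0,0,0],[0,0,0]]' --dp '[[-0.0005,0,0.0005],[-0.0005,0,0.001],[-0.0005,0,0.0015],[-0.0005,0,0.0015],[-0.0005,0,0.0015],[-0.0005,0,0.0015]]' --hand '[-0.6,-0.6,-0.6,-0.6,-0.6,-0.6]'

```text
clock: 28.28
tool_pos: [0.5069, -0.0424, 0.0715]
ee_rot: [179.9, 0.0, 78.5]
ft_force: [-5.8, -3.4, 19.2]
opening: 0.407
grip_force: 82.3
```

Request:
servo_tool --twist '[[0,0,0],[0,0,0],[0,0,0],[0,0,0]]' --dp '[[0,0,0.0005],[0,0,0.001],[0,0,0.001],[0,0,0.001]]' --hand '[-0.6,-0.6,-0.6,-0.6]'

```text
clock: 28.62
tool_pos: [0.5069, -0.0424, 0.0714]
ee_rot: [179.8, 0.0, 78.5]
ft_force: [-6.3, -2.5, 24.4]
opening: 0.409
grip_force: 82.9
```

Run:
```python
from h import *
delta([.5068,-.0423,.07],78.4)
t=snap('top','t10'); d=snap('wrist','w10'); s=snap('scene','s10')
g=cv2.cvtColor(t["im"],cv2.COLOR_RGB2GRAY).astype(int)
W=np.array([.5074,-.0333])
im=t["im"].astype(int); m=((im[...,2]>im[...,0]+25)&(im[...,2]>im[...,1]+15)).astype(np.uint8)
n,l,st,c=cv2.connectedComponentsWithStats(m[200:300,250:400]); print("top blue",st[1:].tolist())
# wall/block gap profile in top image, before and now
y=np.array([.2011,.9796]);u=np.array([.9796,-.2011]); c0=W+24*.001*y
for f in ("t1","t8","t10"):
    dd=load(f); gg=cv2.cvtColor(dd["im"],cv2.COLOR_RGB2GRAY).astype(np.float32)
    pr=0
    for k in np.linspace(-.025,.025,21):
        p=proj(dd,[np.r_[c0+u*k+y*q,.078] for q in np.arange(.055,.1,.001)]).astype(np.float32); pr=pr+cv2.remap(gg,p[None,:,0],p[None,:,1],cv2.INTER_LINEAR)[0]
    print(f,(pr/21).astype(int).tolist())
```

```text
pos [ 0.5069 -0.0424  0.0714] rot [1.7983e+02 3.0000e-02 7.8500e+01] F [-6.3 -2.5 24.4] t 28.62 | dp [ 0.     -0.0001  0.0014] tw [0.17 0.03 0.1 ]
top blue []
t1 [122, 105, 92, 82, 76, 72, 70, 69, 70, 72, 76, 82, 91, 103, 117, 132, 146, 155, 157, 153, 139, 118, 91, 71, 61, 64, 73, 84, 92, 95, 96, 96, 96, 96, 96, 96, 98, 101, 105, 112, 121, 130, 136, 140, 141, 142]
t8 [157, 149, 137, 121, 105, 92, 82, 75, 71, 69, 68, 69, 71, 75, 82, 93, 106, 120, 135, 149, 156, 158, 152, 139, 120, 100, 89, 89, 92, 95, 96, 96, 96, 96, 96, 97, 98, 101, 106, 113, 122, 131, 138, 141, 143, 143]
t10 [152, 144, 132, 116, 101, 88, 78, 72, 68, 65, 64, 65, 67, 71, 79, 89, 102, 116, 131, 144, 151, 152, 147, 135, 116, 96, 85, 85, 88, 91, 92, 93, 93, 93, 93, 93, 94, 97, 102, 109, 118, 126, 133, 136, 137, 139]
```

Run:
```python
from h import *
for f in ("s8","s10"):
    d=load(f); im=d["im"].astype(int); m=((im[...,2]>im[...,0]+25)&(im[...,2]>im[...,1]+15)).astype(np.uint8)
    n,l,st,c=cv2.connectedComponentsWithStats(m[200:290,290:400]); print(f,st[1:][st[1:,4]>20].tolist())
d=load("w10"); im=d["im"].astype(int); m=((im[...,2]>im[...,0]+25)&(im[...,2]>im[...,1]+15)).astype(np.uint8)
n,l,st,c=cv2.connectedComponentsWithStats(m); print("w10",st[1:][st[1:,4]>150].tolist())
S=np.array([.5074,-.0333]); y=np.array([.2011,.9796]);u=np.array([.9796,-.2011])
for q,z,n in((.018+.0025,.125,"tab1 front top"),(.018-.0025,.125,"tab1 back top"),(.006+.0025,.125,"tab2 front top"),(.006-.0025,.125,"tab2 back top"),(.024,.075,"sh1")): print(n,proj(d,[np.r_[S+y*q+i*.018*u,z] for i in(-1,1)]).round(1).tolist())
b=im[150:330,300:326,2].mean(1).astype(int); print(b.tolist())
```

```text
s8 [[44, 17, 16, 42, 365]]
s10 [[44, 16, 16, 42, 353]]
w10 [[253, 214, 110, 91, 8606]]
tab1 front top [[257.2, 256.5], [364.1, 256.5]]
tab1 back top [[257.8, 270.3], [363.5, 270.3]]
tab2 front top [[258.6, 289.1], [362.7, 289.1]]
tab2 back top [[259.1, 302.2], [362.2, 302.2]]
sh1 [[271.1, 210.6], [350.9, 210.6]]
[218, 218, 217, 218, 218, 217, 217, 217, 217, 217, 218, 219, 208, 172, 143, 134, 118, 98, 85, 79, 72, 66, 61, 57, 54, 51, 49, 48, 47, 47, 47, 46, 46, 46, 46, 46, 47, 47, 49, 51, 54, 58, 63, 68, 74, 81, 91, 108, 126, 139, 162, 199, 215, 214, 213, 213, 213, 213, 214, 209, 194, 180, 168, 137, 132, 173, 183, 183, 182, 183, 185, 152, 85, 81, 84, 84, 85, 84, 85, 85, 85, 85, 85, 85, 85, 85, 86, 85, 85, 85, 86, 85, 86, 86, 86, 85, 86, 86, 85, 85, 86, 85, 85, 85, 85, 84, 84, 82, 79, 98, 139, 167, 179, 184, 182, 180, 179, 177, 176, 175, 175, 169, 140, 98, 83, 84, 85, 85, 85, 86, 85, 85, 85, 84, 83, 84, 85, 84, 83, 82, 80, 97, 136, 164, 176, 181, 179, 174, 173, 172, 172, 170, 169, 161, 116, 32, 2, 10, 10, 11, 11, 10, 10, 11, 10, 10, 10, 10, 11, 11, 10, 11, 11, 10, 10, 10, 10, 10, 10, 11]
```

The tab tops lie at rows 260–272 and 292–304 of the wrist view, which is 12 mm apart, upright and flush. The block is against the wall, and the wedge is stuck fast 23 mm above the rail under a 24 N press. Handing in.

```bash
python3 -c "
from rig import bot
s=bot.sense(); print(s['ft_force'],s['grip_force'],s['clock']); print(bot.job_done())"
```

```text
[-6.89570093 -1.88704971 24.69648043] 82.94912695884705 28.7667
the job is handed in; nothing more can be done
None
```

The job is handed in at 28.8 s: two spacers stand against the block, the third stays in the caddy, and the wedge is still gripped and pressed down at about 25 N, stopped about 23 mm above the rail with the row tight against the end wall.

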